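# Fold down the sprung tool cradle and park the handpiece in it

### The arm

A 6-joint arm with a two-finger parallel gripper is mounted at the origin on the work surface. World frame = base frame: x ahead of the robot, y to its left, z up, the work surface at z = 0. Lengths are in m, angles in rad, forces in N, time in s.
With the tool pointing down it reaches from about 0.35 to 0.775 m from the base axis. Payload 7.3 kg.
Tool frame: the origin (TCP) lies between the finger pads; the fingertips stand ctrl.tip_reach ahead of it and the grasp point (between the pads) lies 6 mm ahead of it (ctrl.tip_reach is the distance from the TCP to the fingertips, in m); z points along the fingers, y is the direction in which the jaws open and shut (so a half turn about z gives the same grasp; the last joint's range is limited). The gripper opens to 92 mm and grips with 3 to 60 N. Pads are 19 mm wide; open, the fingers measure 130 mm over their backs; the gripper's body (75 mm by 190 mm) begins 47 mm behind the grasp point.
Start: joints at [-0.146, 0.342, 1.524, -0, 1.275, -0.146], TCP at [0.525, 0, 0.252] pointing down, gripper open.
Joint ranges: [-2.53, 2.53], [-0.77, 2.02], [0.04, 2.7], [-1, 4.14], [0.28, 2.66], [-3.11, 3.11]. Speed limits (rad/s): [2.57, 2.57, 3.14, 3.14, 3.14, 3.14].

### API

Orientations are given as a unit quaternion [x, y, z, w].
In Python, from rig import ctrl gives the robot as it stands.
- The arm moves only by the tool move_arm, never from a script. Its argument "targets" is a list of rows, each an object of numbers: "x", "y", "z": the shift along the world's x, y, z in units of 40 mm (1.0 is 40 mm); "ax", "ay", "az": the turn, a rotation vector about the world's x, y, z in units of 8 degrees (1.0 is 8 degrees). In form: [{"x": .., "y": .., "z": .., "ax": .., "ay": .., "az": ..}, ...]. A call has 1 to 8 rows; each row is the pose to reach, as a shift and turn from the pose measured when the call began; what a row does not reach only later rows make up. A row lasts 1/8 s, in which the tool goes at most 62.5 mm and 10.7 degrees, less where a joint would pass 70% of its speed; a pose out of reach is approached as far as the arm can. A call with a gripper value outside its range is refused whole. "gripper" is the closure in counts, from 0 (fully open) to 255 (shut), set as the call begins (left out, the last holds). The fingers move at their own pace and stop on an object; "squeeze" is the grip in N (left out, the last holds). Time passes only in rows, so rows that repeat a pose let the fingers close. It gives the time, the measured TCP pose, the force and the opening at its end, in the units of the state.
- ctrl.state(): the state, without advancing time (a new reading comes with each control period).
- ctrl.snapshot(name): name is "scene" or "side" or "wrist"; returns a dict with "img" (384x512x3 uint8, red, green, blue), "mtx" (3x3 intrinsics, pixels), "k1" (the pictures are not rectified: a ray, as slopes to the right and down, at radius r is drawn at 1 + k1 r^2 times it, then the intrinsics apply), "pose" (4x4, takes a point from camera to world coordinates); the wrist camera has in their place "tool_from_camera" (4x4, takes a point from camera to tool coordinates, whose origin is the TCP and whose axes are the flange's). Camera axes: x right, y down, z forward; pixel columns grow to the right and rows downward; lengths in m; the calibration is good to about 2 mm. A picture is of the moment at which its call begins: read the wrist's pose just before it. There is no depth.
- ctrl.finish_job(): hands the job in, once; it reports no verdict.
The state is a dict: "time_s": time; "joints": joint angles; "qd": joint speeds; "effort": joint torques, N m; "tool_pos": TCP position; "tool_rot": TCP orientation; "force": force on the tool from outside, world axes, zero at the start; "moment": the same for the moment, N m; "width": finger opening in m.
Only numpy, scipy, OpenCV 4.12 (cv2) and the standard library are available. Lean on these libraries where they do the work, as an engineer would, in place of code of your own. Each camera call takes 0.05 s, during which the arm holds its last target.

### The job

The fold-down tool cradle on the bench is parked upright: push its arm over against the spring until it snaps down on to its stop, then lean on the lowered arm with about a kilo's weight (10 N) for a second to prove that it bears. Then lay the cordless handpiece gently across the cradle's two V-forks and let go. Never bear on the cradle with more than two kilos (20 N), and leave the vise, the dish of nuts and the brush where they are.

Things in the scene. Friction and masses are not known exactly. Their poses are not given: they have to be found in the camera images.
- cradle (a joint): hinge of the cradle's arm (rad): 0 = parked, leaning 15 degrees back past upright; 1.833 = down on its stop, arm level. A spring strut holds it at either stop; over-centre point at about 1.15. The push needed on the tread, square to the arm, starts near 7 N, peaks at 8 to 10 N (joint 0.3 to 0.6), falls to nothing at the over-centre point; past it the arm snaps down by itself.
- pivot (a point): nominal place of the hinge pin, 90 mm above the bench. The bracket's column may be clamped up to 8 mm higher or lower (not in this reading; the same for tread_down and seat). Axes fixed: -x the level way the arm folds down to, y along the pin, z up. Arm: bar 30 wide, 8 thick, pin at mid-thickness, 135 mm long to the end of a cross-plate 88 (along y) x 30. Grey bracket, 118 x 52 mm.
- tread_down (a point): nominal middle of the rubber tread's face with the arm down: 120 mm along the arm from the pin, 10 mm above it. Axes as pivot. Tread 60 (y) x 28 x 6 mm on the cross-plate, gives 1 mm at 15 N: the place to push and lean on. Bare between two forks 40 mm to either side along y (75 mm free), 31 mm taller. Parked, the tread is on the arm's back (+x side), near its top. Height: +-8 mm, see pivot.
- seat (a point): nominal place of the handpiece's axis when it lies in the forks with the arm down: 30 mm above tread_down, mid-way between the V-forks. Axes as pivot. The V-forks (90 degrees, 5 mm thick along y, 80 mm apart, mouths 42 mm wide) hold a tool lying along y. Height: +-8 mm, see pivot.
- handpiece_mid (a point): centre (half-way up) of the handpiece's grip: dark cordless rotary tool, 0.15 to 0.27 kg, 190 mm long. The grip is an eight-sided bar 30 mm across flats, reaching 62 mm to either side of this point, then a tapering nose. x runs along it to the nose, z up. It lies on the bench on one flat; grasp it here, across y.
- vise: black carving vise, 168 mm long with its screw, 60 mm wide, 75 mm high with a nut in its jaws, 0.75 kg, loose; origin under its base's centre, x along the screw. Leave it alone.
- nut_dish: white dish, 96 mm across and 38 mm high with its nuts, loose; origin under its centre. Leave it alone.
- dust_brush: brush lying on the bench, loose; origin under its middle, x along it. Leave it alone.
Mind the look-alikes: they are no part of the job. Several things look just like the part that bears pivot: the one meant starts farthest from the robot's base.

How it is judged:
By the outcome, as a careful person would: the job done as asked, in the order asked, and still so for the second after the job is handed in, with the robot touching nothing.
It also fails if it takes over 72 s, if anything falls off the work surface, if the arm or the gripper's body presses on something with over 40 N, if the wrist force passes 120 N, or if a joint passes its speed limit or range.

## Working session

There is one attempt and no reset: what is moved stays moved. The work goes in short steps, Python scripts to look and compute and a tool call to move; the robot and the scene stay as the last step left them, time stands still between calls to the robot, and variables do not carry over. Pictures are saved under pics/ and viewed, and the job is handed in when it is done.

Besides the shell and the picture viewer there is one more tool, called after "Request:" by a JSON object that holds its "api" and its "payload", one argument or row to a line. move_arm: Moves the arm, as the interface text tells. Its arguments: {"type":"object","properties":{"targets":{"type":"array"},"gripper":{"type":"number"},"squeeze":{"type":"number"}},"required":["targets"]}

```bash
mkdir -p pics; ls; python3 - <<'E'
from rig import ctrl
import cv2
print(ctrl.state(), ctrl.tip_reach)
for n in ["scene","side","wrist"]:
    s=ctrl.snapshot(n); cv2.imwrite(f"pics/{n}0.png",s["img"][:,:,::-1])
    print(n,s["mtx"].tolist(),s["k1"],(s.get("pose") if "pose" in s else s["tool_from_camera"]).tolist() if hasattr(s.get("pose",s.get("tool_from_camera")),"tolist") else s.get("pose",s.get("tool_from_camera")))
E
```

```text
pics
{'time_s': 0.0, 'joints': array([-1.45980086e-01,  3.42736146e-01,  1.52501672e+00, -2.46233283e-05,
        1.27537730e+00, -1.46033217e-01]), 'qd': array([ 0.00041827, -0.00017752,  0.00042769, -0.00160315, -0.00032458,
       -0.00039455]), 'effort': array([ 7.61924657e-04, -4.31245601e+01, -2.44219762e+01,  7.17750052e-02,
        5.59406646e-02, -1.04314388e-04]), 'tool_pos': array([5.24636352e-01, 7.92007850e-05, 2.51038061e-01]), 'tool_rot': array([ 7.07085246e-01,  7.07127898e-01, -4.68174549e-04, -6.09872434e-04]), 'force': array([0.33643542, 0.08501569, 0.02758718]), 'moment': array([-0.01135679,  0.07835217, -0.03372391]), 'width': 0.09174452113837246} 0.025
scene [[366.9488608570197, 0.0, 260.86733061458835], [0.0, 366.9488608570197, 190.34025966716868], [0.0, 0.0, 1.0]] -0.0500887161032404 [[-0.853866781131177, 0.3522495515613043, -0.3831863430571907, 0.7940376307183385], [0.5203089429009335, 0.5581597948929969, -0.6463251869626626, 0.5225304867092807], [-0.013788546623774905, -0.7512508880459762, -0.6598726992323114, 0.6511179453481241], [0.0, 0.0, 0.0, 1.0]]
side [[373.6117799664632, 0.0, 256.3551406613202], [0.0, 373.6117799664632, 187.9688347404425], [0.0, 0.0, 1.0]] -0.0830919051222426 [[0.9816509041197431, -0.13817825725165475, 0.1314087959909326, 0.36632633078628274], [-0.18989284832337838, -0.6455500529870576, 0.7397336245190167, -0.7834407355706562], [-0.01738414785157569, -0.7511137718823311, -0.6599438560151705, 0.784449306967678], [0.0, 0.0, 0.0, 1.0]]
wrist [[335.4320035021422, 0.0, 256.47526731346954], [0.0, 335.4320035021422, 192.01259773337935], [0.0, 0.0, 1.0]] -0.003750515174645407 [[0.0005650943359169178, -0.951613425360064, -0.3072972003498818, 0.0836813553557373], [0.9999992309689005, 0.000198506867061233, 0.001224196319366975, 0.0010273809280596513], [-0.0011039610482878857, -0.30729765581518437, 0.9516128057148525, -0.1320767897397378], [0.0, 0.0, 0.0, 1.0]]
```

View pics/scene0.png

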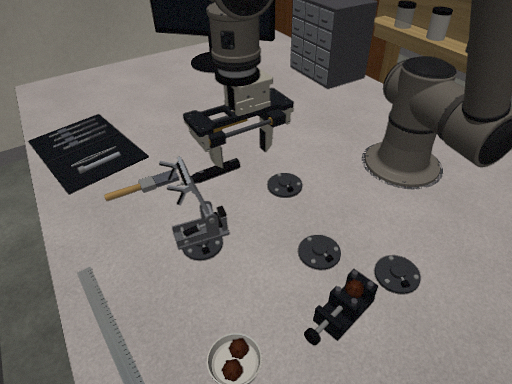

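View pics/side0.png

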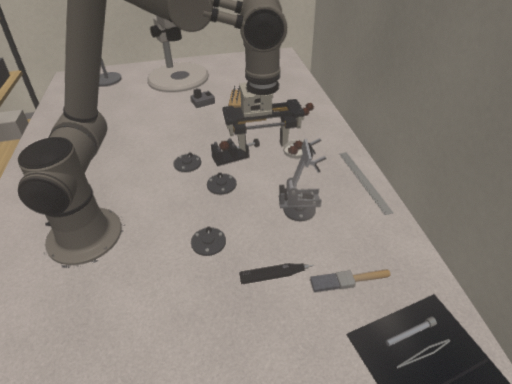

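View pics/wrist0.png

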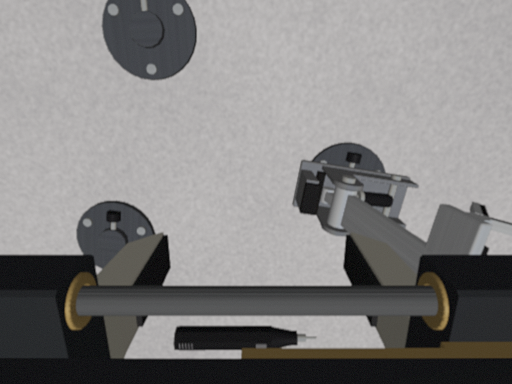

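```bash
python3 - <<'E'
import cv2
a=cv2.imread("pics/scene0.png")[140:270,90:260]; cv2.imwrite("pics/a.png",cv2.resize(a,None,fx=4.6,fy=4.6,interpolation=cv2.INTER_CUBIC))
a=cv2.imread("pics/side0.png")[120:300,190:400]; cv2.imwrite("pics/b.png",cv2.resize(a,None,fx=3.3,fy=3.3,interpolation=cv2.INTER_CUBIC))
E
```

```text
(no output)
```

View pics/a.png

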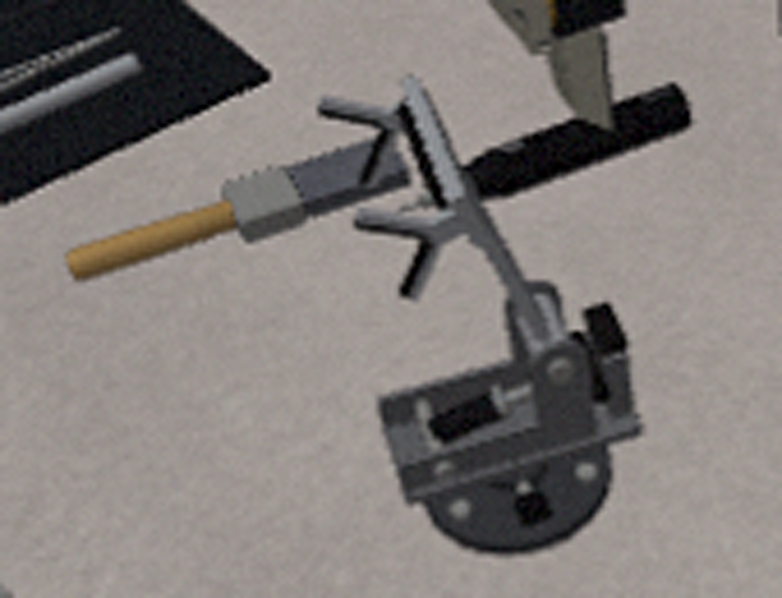

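View pics/b.png

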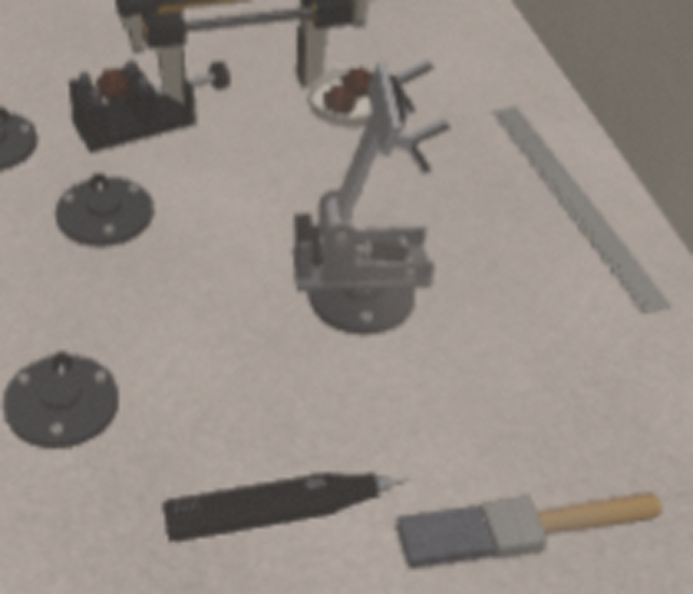

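```bash
cat > h.py <<'E'
import numpy as np, cv2
from rig import ctrl
from scipy.spatial.transform import Rotation as R
def cam(n):
    st=ctrl.state(); s=ctrl.snapshot(n)
    if "pose" in s: P=np.array(s["pose"])
    else:
        T=np.eye(4);T[:3,:3]=R.from_quat(st["tool_rot"]).as_matrix();T[:3,3]=st["tool_pos"];P=T@np.array(s["tool_from_camera"])
    return s["img"],np.array(s["mtx"]),s["k1"],P
def ray(c,uv):
    _,K,k1,P=c
    p=cv2.undistortPoints(np.array([[uv]],float),K,np.array([k1,0,0,0.]))[0,0]
    d=P[:3,:3]@np.array([p[0],p[1],1]); return P[:3,3],d/np.linalg.norm(d)
def plane(c,uv,z):
    o,d=ray(c,uv); return o+d*(z-o[2])/d[2]
def tri(*obs):
    A=0;b=0;rs=[]
    for c,uv in obs:
        o,d=ray(c,uv);M=np.eye(3)-np.outer(d,d);A=A+M;b=b+M@o;rs.append((o,M))
    X=np.linalg.solve(A,b); return X,[round(1e3*np.linalg.norm(M@(X-o)),1) for o,M in rs]
def proj(c,X):
    _,K,k1,P=c
    Pi=np.linalg.inv(P); rv=cv2.Rodrigues(Pi[:3,:3])[0]
    return cv2.projectPoints(np.array([X],float),rv,Pi[:3,3],K,np.array([k1,0,0,0.]))[0][0,0]
E
python3 - <<'E'
from h import *
sc=cam("scene");sd=cam("side");wr=cam("wrist")
A=lambda u,v:(u/4.6+90-.4,v/4.6+140-.4)
B=lambda u,v:(u/3.3+190-.35,v/3.3+120-.35)
T={}
for n,a,b in [("f- up",(325,103),(447,127)),("f- lo",(372,178),(425,167)),("f+ up",(361,217),(430,67)),("f+ lo",(408,292),(408,107)),
  ("br far corner",(385,405),(428,283))]:
    X,r=tri((sc,A(*a)),(sd,B(*b)));T[n]=X;print(n,X.round(4),r, "wrist",proj(wr,X).round(0))
M=sum(T[k] for k in list(T)[:4])/4;print(M)
yv=(T["f+ up"]+T["f+ lo"]-T["f- up"]-T["f- lo"])/2;print("y",yv,np.linalg.norm(yv),np.degrees(np.arctan2(-yv[0],yv[1])))
up=(T["f+ up"]-T["f+ lo"]+T["f- up"]-T["f- lo"])/2;print("up",up,np.linalg.norm(up))
# handpiece at z=.015 mid
for n,c,f,uv in [("back",sd,B,(167,520)),("gripend",sd,B,(335,490)),("tip",sd,B,(405,482))]:
    print(n,plane(c,f(*uv),.015))
print("sc back",plane(sc,A(672,108),.015))
for uv in [(180,338),(272,338),(316,338)]:print("wr",plane(wr,uv,.015))
E
```

```text
f- up [ 0.6683 -0.0767  0.2211] [np.float64(0.5), np.float64(0.5)] wrist [490. 361.]
f- lo [ 0.657  -0.0703  0.1791] [np.float64(0.3), np.float64(0.3)] wrist [438. 308.]
f+ up [0.6816 0.0033 0.2212] [np.float64(0.2), np.float64(0.2)] wrist [547. 242.]
f+ lo [0.6697 0.0088 0.1793] [np.float64(1.2), np.float64(1.2)] wrist [478. 205.]
br far corner [ 0.6752 -0.0667  0.0457] [np.float64(1.0), np.float64(1.0)] wrist [392. 228.]
[ 0.6691502  -0.03374553  0.20018719]
y [0.01299448 0.07955883 0.00010322] 0.08061311753249381 -9.276305233872774
up [ 0.01156635 -0.00595831  0.0419648 ] 0.04393547529086148
back [ 0.41739856 -0.23997017  0.015     ]
gripend [ 0.54713647 -0.23887566  0.015     ]
tip [ 0.60147216 -0.24274327  0.015     ]
sc back [ 0.42407908 -0.24063769  0.015     ]
wr [ 0.42350673 -0.24152671  0.015     ]
wr [ 0.54718746 -0.24145843  0.015     ]
wr [ 0.60635166 -0.24147384  0.015     ]
```

Request:
{"api": "move_arm", "payload": {
  "targets": [
    {"z":1.3},
    {"z":1.3,"az":-2.5},
    {"z":1.3,"az":-5,"x":0.9,"y":-0.2},
    {"z":1.3,"az":-7.5,"x":1.8,"y":-0.4},
    {"z":1.3,"az":-10,"x":2.7,"y":-0.6},
    {"z":1.3,"az":-12.4,"x":3.45,"y":-0.82},
    {"z":1.3,"az":-12.4,"x":3.45,"y":-0.82},
    {"z":1.3,"az":-12.4,"x":3.45,"y":-0.82}
  ],
  "gripper": 255,
  "squeeze": 30
}}

```text
invalid input
```

```bash
python3 - <<'E'
from h import *
for n in ["scene","side","wrist"]:
    c=cam(n); i=c[0][:,:,::-1]
    if n=="scene": i=cv2.resize(i[100:270,90:290],None,fx=3,fy=3)
    if n=="side": i=cv2.resize(i[60:240,220:380],None,fx=3,fy=3)
    cv2.imwrite(f"pics/{n}1.png",i)
s=ctrl.state();print(s["tool_pos"],R.from_quat(s["tool_rot"]).as_matrix().round(3),s["force"])
E
```

```text
[5.24987772e-01 2.21358159e-05 2.51682861e-01] [[-0.  1. -0.]
 [ 1.  0. -0.]
 [-0. -0. -1.]] [ 0.23107744  0.50005239 -0.35507075]
```

View pics/scene1.png

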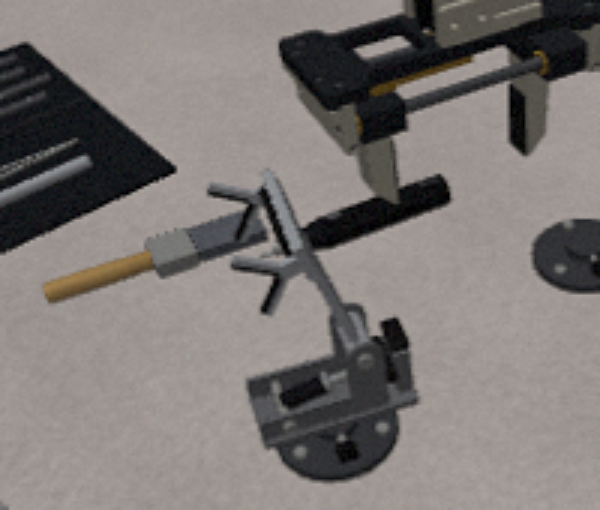

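View pics/side1.png

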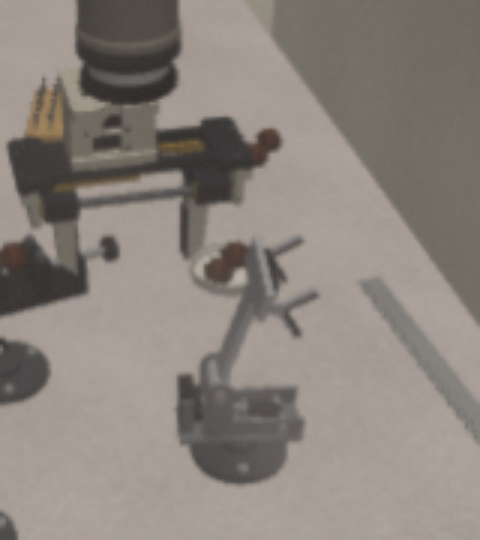

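View pics/wrist1.png

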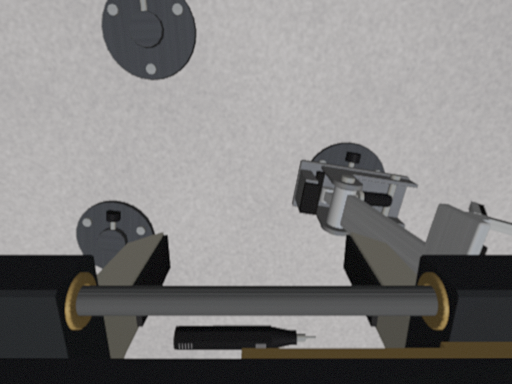

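The pictures show nothing moved: the move was refused. I'll retry with every key given in each row.

Request:
{"api": "move_arm", "payload": {
  "targets": [
    {"x":0,"y":0,"z":1.3,"ax":0,"ay":0,"az":0},
    {"x":0,"y":0,"z":1.3,"ax":0,"ay":0,"az":-2},
    {"x":0.9,"y":-0.2,"z":1.3,"ax":0,"ay":0,"az":-4},
    {"x":1.8,"y":-0.4,"z":1.3,"ax":0,"ay":0,"az":-6},
    {"x":2.7,"y":-0.6,"z":1.3,"ax":0,"ay":0,"az":-8},
    {"x":3.45,"y":-0.82,"z":1.3,"ax":0,"ay":0,"az":-10},
    {"x":3.45,"y":-0.82,"z":1.3,"ax":0,"ay":0,"az":-12.4},
    {"x":3.45,"y":-0.82,"z":1.3,"ax":0,"ay":0,"az":-12.4}
  ],
  "gripper": 255,
  "squeeze": 30
}}

```text
time_s: 1.45
tool_pos: [0.6633, -0.0329, 0.3029]
tool_rot: [0.992, 0.126, -0.001, -0.0]
force: [-0.6, 0.1, 0.6]
width: 0.0164
```

Request:
{"api": "move_arm", "payload": {
  "targets": [
    {"x":0,"y":0,"z":0,"ax":0,"ay":0,"az":-1.3},
    {"x":0,"y":0,"z":0,"ax":0,"ay":0,"az":-2.5},
    {"x":0,"y":0,"z":0,"ax":0,"ay":0,"az":-3},
    {"x":0,"y":0,"z":0,"ax":0,"ay":0,"az":-3}
  ]
}}

```text
time_s: 1.95
tool_pos: [0.6632, -0.033, 0.3027]
tool_rot: [0.997, -0.083, -0.001, -0.0]
force: [0.1, -0.6, -0.0]
width: 0.0003
```

```bash
python3 - <<'E'
from h import *
for n in ["scene","side","wrist"]:
    c=cam(n); i=c[0][:,:,::-1]
    if n=="scene": i=cv2.resize(i[60:270,60:290],None,fx=2.7,fy=2.7)
    if n=="side": i=cv2.resize(i[40:240,220:400],None,fx=2.9,fy=2.9)
    cv2.imwrite(f"pics/{n}2.png",i)
s=ctrl.state();print(s["tool_pos"],R.from_quat(s["tool_rot"]).as_matrix().round(3),s["force"],s["width"])
E
```

```text
[ 0.66324077 -0.03292486  0.30281883] [[ 0.986 -0.165 -0.001]
 [-0.165 -0.986  0.001]
 [-0.001 -0.001 -1.   ]] [0.12773037 0.54941524 0.59856475] 0.0007063135106233752
```

View pics/scene2.png

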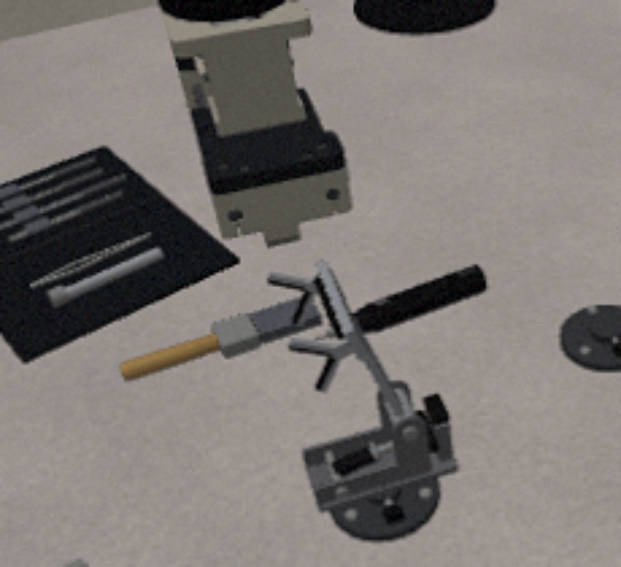

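View pics/side2.png

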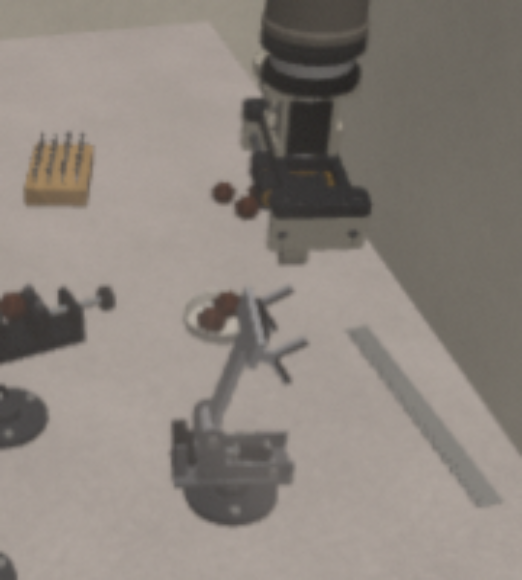

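View pics/wrist2.png

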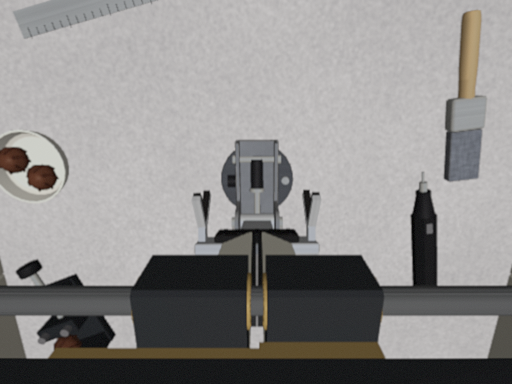

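Scene and side show the closed fingers behind and above the cradle. In the wrist view the forks (204 and 310, row 246) sit symmetric about the fingers (257), so lateral position and yaw are right. I'll descend.

Request:
{"api": "move_arm", "payload": {
  "targets": [
    {"x":0,"y":0,"z":-0.6,"ax":0,"ay":0,"az":0},
    {"x":0,"y":0,"z":-1.2,"ax":0,"ay":0,"az":0},
    {"x":0,"y":0,"z":-1.6,"ax":0,"ay":0,"az":0},
    {"x":0,"y":0,"z":-1.87,"ax":0,"ay":0,"az":0},
    {"x":0,"y":0,"z":-1.87,"ax":0,"ay":0,"az":0}
  ]
}}

```text
time_s: 2.72
tool_pos: [0.6631, -0.0329, 0.2275]
tool_rot: [0.997, -0.083, -0.001, -0.0]
force: [0.2, -0.4, -0.2]
width: 0.0005
```

```bash
python3 - <<'E'
from h import *
for n in ["scene","side"]:
    c=cam(n); i=c[0][:,:,::-1]
    if n=="scene": i=cv2.resize(i[80:270,90:260],None,fx=3,fy=3)
    if n=="side": i=cv2.resize(i[60:240,240:380],None,fx=3.2,fy=3.2)
    cv2.imwrite(f"pics/{n}3.png",i)
s=ctrl.state();print(s["tool_pos"],s["force"])
# push path plan: vertical tool, contact edge 9.5mm toward -x'
piv=np.array([.5994,-.0221,.095]);xd=np.array([.986,-.165,0]);z=np.array([0,0,1.])
for q in range(0,106,10):
    t=np.radians(q); a=np.radians(105-q); av=-np.cos(a)*xd+np.sin(a)*z; nv=np.sin(a)*xd+np.cos(a)*z
    p=piv+.120*av+.010*nv
    tcp=p+.0095*xd+.025*z
    if q<15: # side contact with top edge
        e=piv+.134*av+.010*nv; tcp[:2]=(e+.0095*xd)[:2]
    print(q,tcp.round(4),((tcp-s["tool_pos"])/.04).round(2))
E
```

```text
[ 0.66364077 -0.03298844  0.22880486] [ 1.25757565 -0.30260407  0.05424088]
0 [ 0.6525 -0.031   0.2333] [-0.28  0.05  0.11]
10 [ 0.6301 -0.0272  0.2387] [-0.84  0.14  0.25]
20 [ 0.6083 -0.0236  0.2404] [-1.38  0.24  0.29]
30 [ 0.5877 -0.0201  0.2385] [-1.9   0.32  0.24]
40 [ 0.5677 -0.0168  0.233 ] [-2.4  0.4  0.1]
50 [ 0.549  -0.0137  0.224 ] [-2.87  0.48 -0.12]
60 [ 0.5321 -0.0108  0.2119] [-3.29  0.55 -0.42]
70 [ 0.5175 -0.0084  0.197 ] [-3.65  0.61 -0.79]
80 [ 0.5057 -0.0064  0.1798] [-3.95  0.66 -1.23]
90 [ 0.497  -0.005   0.1607] [-4.17  0.7  -1.7 ]
100 [ 0.4918 -0.0041  0.1404] [-4.3   0.72 -2.21]
```

View pics/scene3.png

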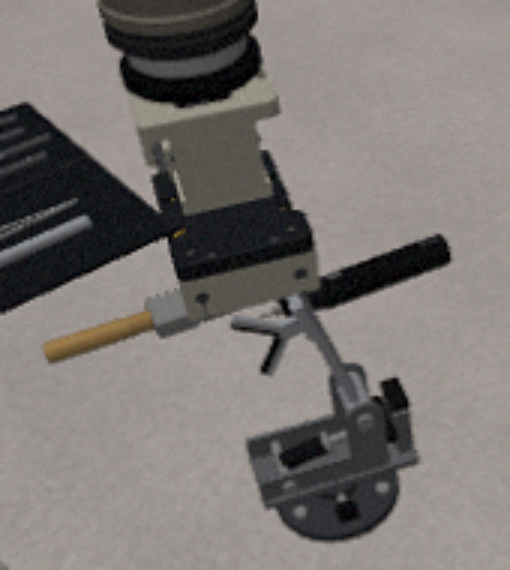

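View pics/side3.png

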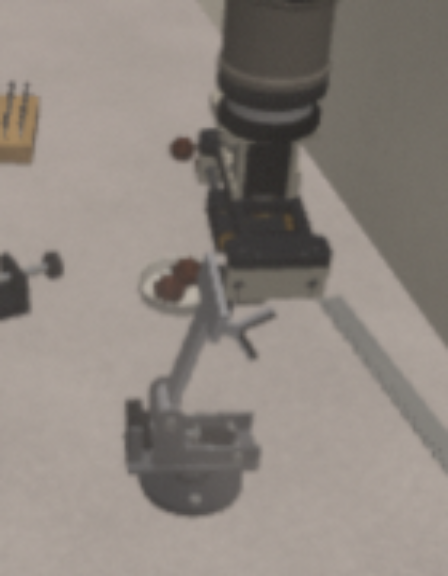

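Request:
{"api": "move_arm", "payload": {
  "targets": [
    {"x":-0.15,"y":0.02,"z":0.05,"ax":0,"ay":0,"az":0},
    {"x":-0.28,"y":0.05,"z":0.1,"ax":0,"ay":0,"az":0},
    {"x":-0.45,"y":0.07,"z":0.15,"ax":0,"ay":0,"az":0},
    {"x":-0.65,"y":0.1,"z":0.2,"ax":0,"ay":0,"az":0},
    {"x":-0.84,"y":0.14,"z":0.25,"ax":0,"ay":0,"az":0}
  ]
}}

```text
time_s: 3.45
tool_pos: [0.6309, -0.0277, 0.2392]
tool_rot: [0.997, -0.083, 0.002, 0.0]
force: [7.0, -2.1, -5.0]
width: 0.0003
```

```bash
python3 - <<'E'
from h import *
for n in ["scene","side"]:
    c=cam(n); i=c[0][:,:,::-1]
    if n=="scene": i=cv2.resize(i[80:270,90:260],None,fx=3,fy=3)
    if n=="side": i=cv2.resize(i[60:240,240:380],None,fx=3.2,fy=3.2)
    cv2.imwrite(f"pics/{n}4.png",i)
for _ in range(3):
  s=ctrl.state();print(s["tool_pos"],s["force"])
E
```

```text
[ 0.63057209 -0.02759497  0.23962167] [ 6.11983105 -1.51578142 -4.7502641 ]
[ 0.63057209 -0.02759497  0.23962167] [ 6.11983105 -1.51578142 -4.7502641 ]
[ 0.63057209 -0.02759497  0.23962167] [ 6.11983105 -1.51578142 -4.7502641 ]
```

View pics/side4.png

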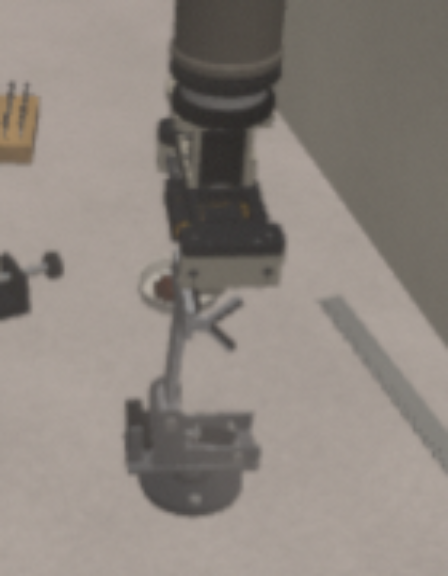

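Request:
{"api": "move_arm", "payload": {
  "targets": [
    {"x":-0.28,"y":0.05,"z":0.01,"ax":0,"ay":0,"az":0},
    {"x":-0.56,"y":0.1,"z":0.02,"ax":0,"ay":0,"az":0},
    {"x":-0.82,"y":0.14,"z":0.0,"ax":0,"ay":0,"az":0},
    {"x":-1.07,"y":0.19,"z":-0.03,"ax":0,"ay":0,"az":0},
    {"x":-1.32,"y":0.23,"z":-0.09,"ax":0,"ay":0,"az":0}
  ]
}}

```text
time_s: 4.18
tool_pos: [0.5797, -0.0192, 0.2373]
tool_rot: [0.997, -0.083, 0.006, 0.001]
force: [9.0, -3.1, -2.6]
width: 0.0008
```

```bash
python3 - <<'E'
from h import *
for n in ["scene","side"]:
    c=cam(n); i=c[0][:,:,::-1]
    if n=="scene": i=cv2.resize(i[80:270,90:260],None,fx=3,fy=3)
    if n=="side": i=cv2.resize(i[60:240,220:360],None,fx=3.2,fy=3.2)
    cv2.imwrite(f"pics/{n}5.png",i)
s=ctrl.state();print(s["tool_pos"],s["force"])
E
```

```text
[ 0.57890055 -0.01897025  0.23722305] [ 7.61454832 -1.73423017 -2.58173659]
```

View pics/side5.png

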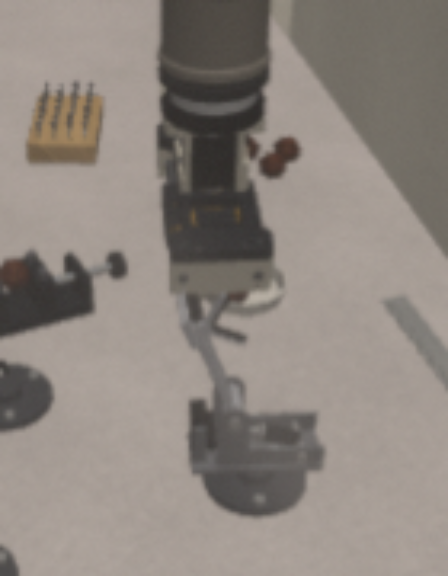

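View pics/scene5.png

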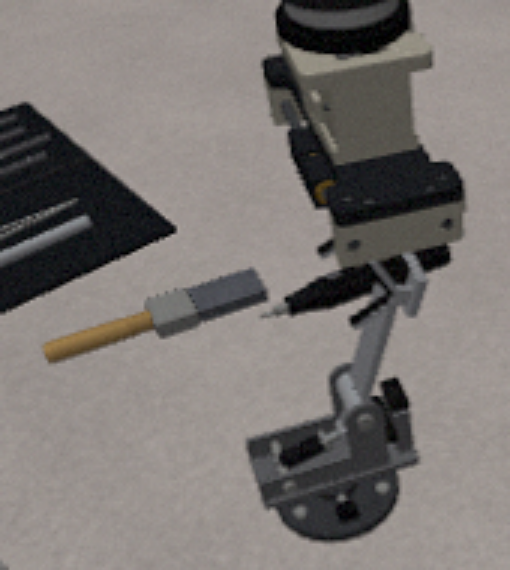

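Request:
{"api": "move_arm", "payload": {
  "targets": [
    {"x":-0.28,"y":0.055,"z":-0.1,"ax":0,"ay":0,"az":0},
    {"x":-0.52,"y":0.09,"z":-0.21,"ax":0,"ay":0,"az":0},
    {"x":-0.75,"y":0.13,"z":-0.33,"ax":0,"ay":0,"az":0},
    {"x":-0.96,"y":0.165,"z":-0.48,"ax":0,"ay":0,"az":0},
    {"x":-1.17,"y":0.2,"z":-0.63,"ax":0,"ay":0,"az":0},
    {"x":-1.35,"y":0.235,"z":-0.8,"ax":0,"ay":0,"az":0},
    {"x":-1.53,"y":0.27,"z":-1.0,"ax":0,"ay":0,"az":0},
    {"x":-1.6,"y":0.28,"z":-1.0,"ax":0,"ay":0,"az":0}
  ]
}}

```text
time_s: 5.28
tool_pos: [0.5134, -0.0073, 0.1962]
tool_rot: [0.997, -0.083, 0.003, 0.0]
force: [-0.7, -0.2, 0.1]
width: 0.0004
```

```bash
python3 - <<'E'
from h import *
for n in ["scene","side"]:
    c=cam(n); i=c[0][:,:,::-1]
    if n=="scene": i=cv2.resize(i[80:290,100:300],None,fx=2.8,fy=2.8)
    if n=="side": i=cv2.resize(i[60:240,200:360],None,fx=3.2,fy=3.2)
    cv2.imwrite(f"pics/{n}6.png",i)
s=ctrl.state();print(s["tool_pos"],s["force"])
E
```

```text
[ 0.51438195 -0.00755425  0.19707047] [ 0.81529334 -0.21367892  0.315634  ]
```

View pics/side6.png

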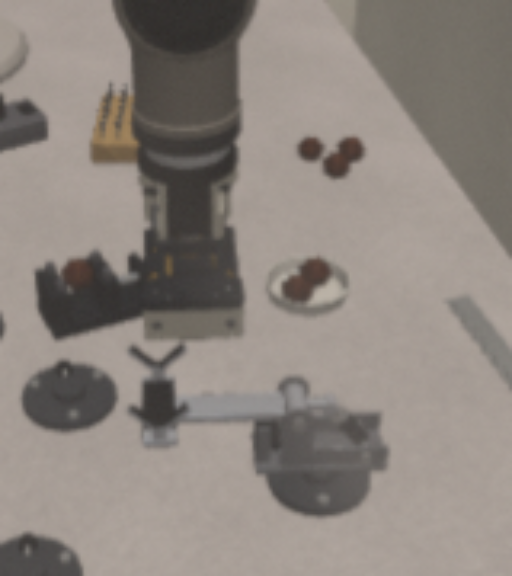

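View pics/scene6.png

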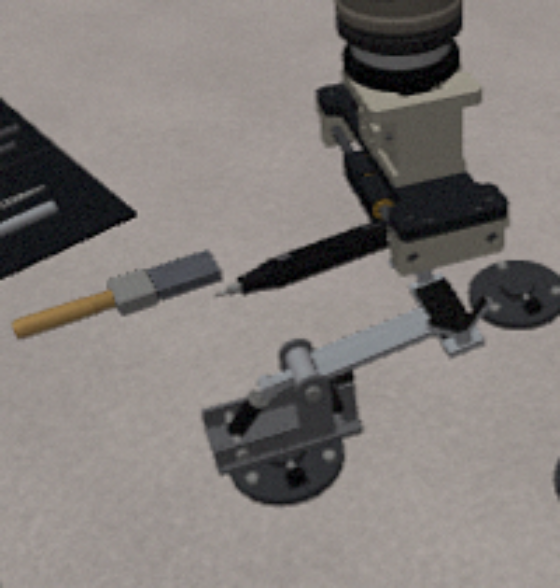

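```bash
python3 - <<'E'
from h import *
c=cam("side"); i=c[0][:,:,::-1][150:215,225:300]
cv2.imwrite("pics/side7.png",cv2.resize(i,None,fx=9,fy=9,interpolation=cv2.INTER_CUBIC))
for n,X in [("tread",(.481,-.0023,.105)),("seat",(.481,-.0023,.135)),("pivot",(.5994,-.0221,.095))]:
    p=proj(c,X); print(n,p,(p-[225,150])*9)
E
```

```text
tread [247.76182924 184.46464659] [204.85646318 310.18181934]
seat [247.40525365 176.15657932] [201.64728285 235.40921388]
pivot [290.60303154 185.89194873] [590.42728382 323.02753853]
```

View pics/side7.png

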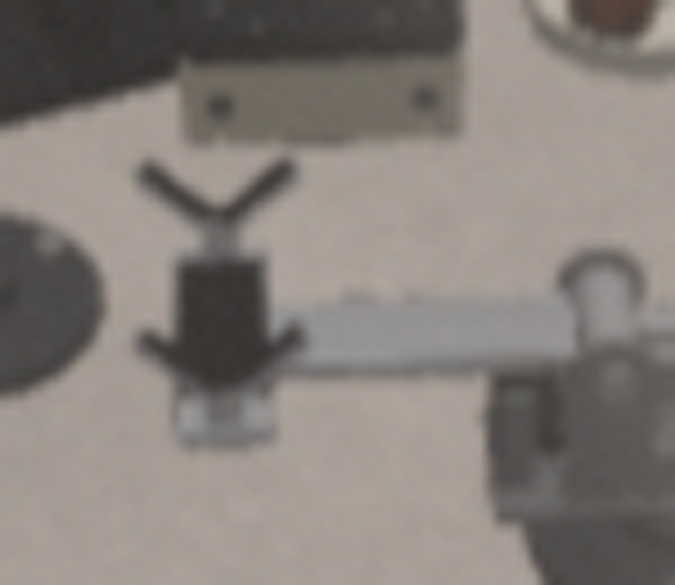

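```bash
python3 - <<'E'
from h import *
s=ctrl.state();c=cam("wrist");cv2.imwrite("pics/wrist7.png",c[0][:,:,::-1])
d=cam("scene");cv2.imwrite("pics/scene7.png",cv2.resize(d[0][:,:,::-1][150:230,190:300],None,fx=6,fy=6,interpolation=cv2.INTER_CUBIC))
for n,X in [("tread",(.481,-.0023,.105)),("seat",(.481,-.0023,.135)),("pivot",(.5994,-.0221,.095))]:
    p=proj(c,X); print(n,p, (proj(d,X)-[190,150])*6)
E
```

```text
tread [257.09581287 253.06191546] [429.90165695 261.02166412]
seat [257.22971318 274.41882778] [428.87908231 199.44592112]
pivot [257.27190509  83.87541217] [121.70281059 367.39637661]
```

View pics/wrist7.png

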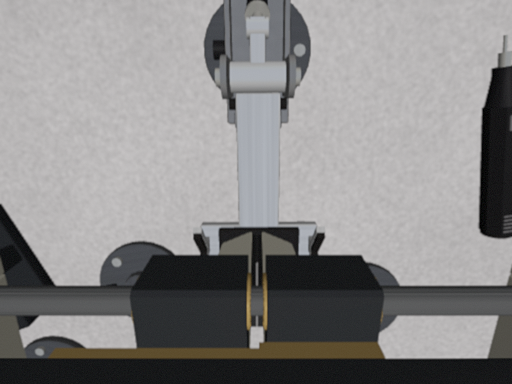

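View pics/scene7.png

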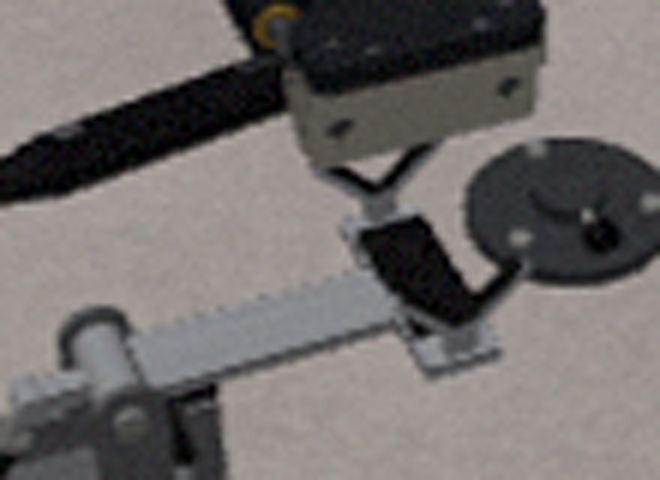

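```bash
python3 - <<'E'
from h import *
sc=cam("scene");sd=cam("side");wr=cam("wrist")
A=lambda u,v:(u/6+190-.4,v/6+150-.4)
B=lambda u,v:(u/9+225-.45,v/9+150-.45)
xd=np.array([.986,-.165,0]);yd=np.array([.165,.986,0]);piv=np.array([.5994,-.0221,.095])
for n,a,b in [("tread",(415,268),(223,322)),("f- -x",(432,150),(148,340)),("f- +x",(322,168),(297,335)),("f+ -x",(522,262),(148,172))]:
    X,r=tri((sc,A(*a)),(sd,B(*b)));d=X-piv;print(n,X.round(4),r,(d@xd).round(4),(d@yd).round(4),d[2].round(4),proj(wr,X).round())
# wrist: plate back edge (far edge toward pivot) row 223 at plate top; bar half-width cols 236..279
for z in (.095,.099,.103): print(z,plane(wr,(258,224),z),(plane(wr,(258,224),z)-piv)@xd)
for z in (.095,.1): 
  a,b=plane(wr,(236,170),z),plane(wr,(280,170),z); print("bar width",np.linalg.norm(a-b),((a+b)/2-piv)@yd)
  a,b=plane(wr,(203,224),z),plane(wr,(316,224),z); print("plate width",np.linalg.norm(a-b),((a+b)/2-piv)@yd)
E
```

```text
tread [ 0.4858 -0.0052  0.1031] [np.float64(0.9), np.float64(0.9)] -0.1148 -0.0021 0.0081 [260. 246.]
f- -x [ 0.4587 -0.0362  0.127 ] [np.float64(1.3), np.float64(1.3)] -0.1364 -0.0371 0.032 [310. 290.]
f- +x [ 0.5014 -0.046   0.1298] [np.float64(0.8), np.float64(0.8)] -0.0927 -0.0398 0.0348 [318. 234.]
f+ -x [0.4693 0.0392 0.1312] [np.float64(0.5), np.float64(0.5)] -0.1384 0.0389 0.0362 [200. 296.]
0.095 [ 0.50013201 -0.00631739  0.095     ] -0.10048236376138917
0.099 [ 0.50177867 -0.00656701  0.099     ] -0.09881757290557121
0.103 [ 0.50342533 -0.00681662  0.103     ] -0.09715278204975325
bar width 0.03166250223685072 -0.0007367988487947223
plate width 0.08548950163372555 -0.0019622790712005705
bar width 0.030989691214643716 -0.0007065411357804179
plate width 0.08367289603029311 -0.001905980567254337
```

The arm has snapped level: side view shows the tread at (223,322) in the crop with the forks on either side. Two views put its face at about (0.486, -0.005, 0.102). I'll move over it.

Request:
{"api": "move_arm", "payload": {
  "targets": [
    {"x":-0.4,"y":0.04,"z":0,"ax":0,"ay":0,"az":0},
    {"x":-0.71,"y":0.075,"z":0,"ax":0,"ay":0,"az":0},
    {"x":-0.71,"y":0.075,"z":-0.5,"ax":0,"ay":0,"az":0},
    {"x":-0.71,"y":0.075,"z":-1.0,"ax":0,"ay":0,"az":0},
    {"x":-0.71,"y":0.075,"z":-1.3,"ax":0,"ay":0,"az":0},
    {"x":-0.71,"y":0.075,"z":-1.5,"ax":0,"ay":0,"az":0},
    {"x":-0.71,"y":0.075,"z":-1.5,"ax":0,"ay":0,"az":0}
  ]
}}

```text
time_s: 6.55
tool_pos: [0.4866, -0.0048, 0.1371]
tool_rot: [0.997, -0.083, 0.005, 0.001]
force: [-0.6, 0.7, 0.9]
width: 0.0004
```

```bash
python3 - <<'E'
from h import *
for n in ["scene","side"]:
    c=cam(n); i=c[0][:,:,::-1]
    if n=="scene": i=cv2.resize(i[120:260,180:320],None,fx=4,fy=4)
    if n=="side": i=cv2.resize(i[100:220,200:320],None,fx=4.5,fy=4.5)
    cv2.imwrite(f"pics/{n}8.png",i)
s=ctrl.state();print(s["tool_pos"],s["force"])
E
```

```text
[ 0.48701799 -0.00487234  0.13773199] [-0.21333642  0.07112814 -0.24710497]
```

View pics/side8.png

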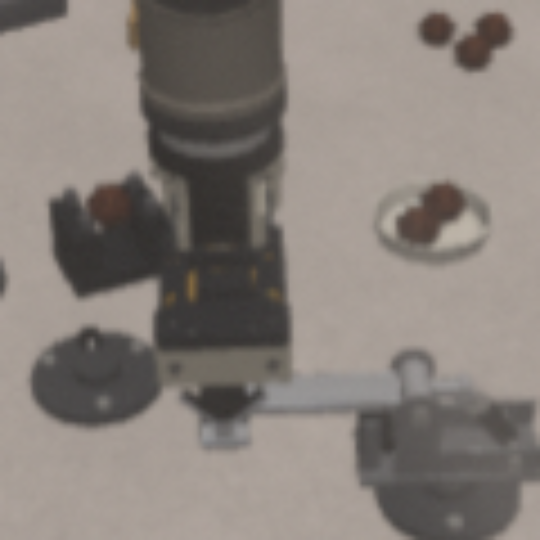

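View pics/scene8.png

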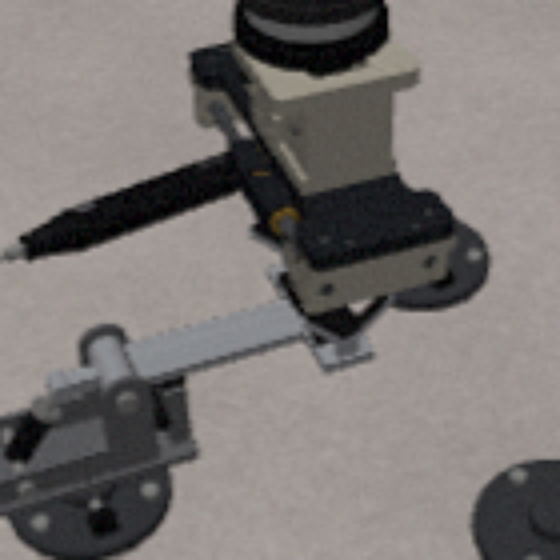

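Request:
{"api": "move_arm", "payload": {
  "targets": [
    {"x":0,"y":0,"z":-0.05,"ax":0,"ay":0,"az":0},
    {"x":0,"y":0,"z":-0.1,"ax":0,"ay":0,"az":0}
  ]
}}

```text
time_s: 6.9
tool_pos: [0.4872, -0.0049, 0.134]
tool_rot: [0.997, -0.083, 0.006, 0.001]
force: [-0.1, 0.9, -0.6]
width: 0.0006
```

Request:
{"api": "move_arm", "payload": {
  "targets": [
    {"x":0,"y":0,"z":-0.025,"ax":0,"ay":0,"az":0},
    {"x":0,"y":0,"z":-0.025,"ax":0,"ay":0,"az":0}
  ]
}}

```text
time_s: 7.15
tool_pos: [0.4872, -0.0049, 0.1329]
tool_rot: [0.997, -0.083, 0.006, 0.001]
force: [0.6, -0.3, 0.5]
width: 0.0003
```

Request:
{"api": "move_arm", "payload": {
  "targets": [
    {"x":0,"y":0,"z":-0.025,"ax":0,"ay":0,"az":0},
    {"x":0,"y":0,"z":-0.025,"ax":0,"ay":0,"az":0}
  ]
}}

```text
time_s: 7.4
tool_pos: [0.4872, -0.0049, 0.1319]
tool_rot: [0.997, -0.083, 0.006, 0.001]
force: [0.4, 0.2, 0.5]
width: 0.0004
```

Request:
{"api": "move_arm", "payload": {
  "targets": [
    {"x":0,"y":0,"z":-0.025,"ax":0,"ay":0,"az":0},
    {"x":0,"y":0,"z":-0.025,"ax":0,"ay":0,"az":0}
  ]
}}

```text
time_s: 7.65
tool_pos: [0.4871, -0.0049, 0.1308]
tool_rot: [0.997, -0.083, 0.006, 0.001]
force: [0.1, -0.0, 0.5]
width: 0.0002
```

Request:
{"api": "move_arm", "payload": {
  "targets": [
    {"x":0,"y":0,"z":-0.02,"ax":0,"ay":0,"az":0},
    {"x":0,"y":0,"z":-0.02,"ax":0,"ay":0,"az":0}
  ]
}}

```text
time_s: 7.9
tool_pos: [0.4871, -0.0049, 0.1299]
tool_rot: [0.997, -0.083, 0.006, 0.001]
force: [0.2, 0.6, -0.3]
width: 0.0004
```

Request:
{"api": "move_arm", "payload": {
  "targets": [
    {"x":0,"y":0,"z":-0.02,"ax":0,"ay":0,"az":0},
    {"x":0,"y":0,"z":-0.02,"ax":0,"ay":0,"az":0}
  ]
}}

```text
time_s: 8.15
tool_pos: [0.4872, -0.0049, 0.1294]
tool_rot: [0.997, -0.083, 0.006, 0.001]
force: [-0.7, -0.1, 3.3]
width: 0.0001
```

Request:
{"api": "move_arm", "payload": {
  "targets": [
    {"x":0,"y":0,"z":-0.015,"ax":0,"ay":0,"az":0},
    {"x":0,"y":0,"z":-0.03,"ax":0,"ay":0,"az":0},
    {"x":0,"y":0,"z":-0.03,"ax":0,"ay":0,"az":0}
  ]
}}

```text
time_s: 8.52
tool_pos: [0.4872, -0.0049, 0.1288]
tool_rot: [0.997, -0.083, 0.006, 0.001]
force: [-3.4, 0.8, 8.4]
width: 0.0004
```

Request:
{"api": "move_arm", "payload": {
  "targets": [
    {"x":0,"y":0,"z":-0.022,"ax":0,"ay":0,"az":0},
    {"x":0,"y":0,"z":-0.022,"ax":0,"ay":0,"az":0}
  ]
}}

```text
time_s: 8.78
tool_pos: [0.4872, -0.0049, 0.1287]
tool_rot: [0.997, -0.083, 0.006, 0.001]
force: [-2.9, 0.6, 10.1]
width: 0.0004
```

Holding at about 10 N for over a second, without changing the target (measured plus the same offset).

Request:
{"api": "move_arm", "payload": {
  "targets": [
    {"x":0,"y":0,"z":-0.02,"ax":0,"ay":0,"az":0},
    {"x":0,"y":0,"z":-0.02,"ax":0,"ay":0,"az":0},
    {"x":0,"y":0,"z":-0.02,"ax":0,"ay":0,"az":0},
    {"x":0,"y":0,"z":-0.02,"ax":0,"ay":0,"az":0},
    {"x":0,"y":0,"z":-0.02,"ax":0,"ay":0,"az":0}
  ]
}}

```text
time_s: 9.4
tool_pos: [0.4872, -0.0049, 0.1287]
tool_rot: [0.997, -0.083, 0.007, 0.001]
force: [-3.9, 0.3, 10.1]
width: 0.0004
```

Request:
{"api": "move_arm", "payload": {
  "targets": [
    {"x":0,"y":0,"z":-0.02,"ax":0,"ay":0,"az":0},
    {"x":0,"y":0,"z":-0.02,"ax":0,"ay":0,"az":0},
    {"x":0,"y":0,"z":-0.02,"ax":0,"ay":0,"az":0},
    {"x":0,"y":0,"z":-0.02,"ax":0,"ay":0,"az":0},
    {"x":0,"y":0,"z":-0.02,"ax":0,"ay":0,"az":0}
  ]
}}

```text
time_s: 10.02
tool_pos: [0.4871, -0.0049, 0.1287]
tool_rot: [0.997, -0.083, 0.007, 0.001]
force: [-2.5, 0.4, 9.6]
width: 0.0004
```

Request:
{"api": "move_arm", "payload": {
  "targets": [
    {"x":0,"y":0,"z":-0.02,"ax":0,"ay":0,"az":0},
    {"x":0,"y":0,"z":-0.02,"ax":0,"ay":0,"az":0},
    {"x":0,"y":0,"z":-0.02,"ax":0,"ay":0,"az":0},
    {"x":0,"y":0,"z":-0.02,"ax":0,"ay":0,"az":0}
  ]
}}

```text
time_s: 10.52
tool_pos: [0.4872, -0.0049, 0.1288]
tool_rot: [0.997, -0.083, 0.007, 0.001]
force: [-3.4, 0.2, 9.1]
width: 0.0007
```

Request:
{"api": "move_arm", "payload": {
  "targets": [
    {"x":0,"y":0,"z":0.7,"ax":0,"ay":0,"az":0},
    {"x":0,"y":0,"z":1.9,"ax":0,"ay":0,"az":0},
    {"x":0,"y":0,"z":2.5,"ax":0,"ay":0.1,"az":0.6},
    {"x":0,"y":-1.2,"z":2.5,"ax":0,"ay":0.1,"az":1.19},
    {"x":0,"y":-2.6,"z":2.5,"ax":0,"ay":0.1,"az":1.19},
    {"x":-0.04,"y":-4.0,"z":2.5,"ax":0,"ay":0.1,"az":1.19},
    {"x":-0.04,"y":-5.2,"z":2.0,"ax":0,"ay":0.1,"az":1.19},
    {"x":-0.04,"y":-5.9,"z":1.2,"ax":0,"ay":0.1,"az":1.19}
  ]
}}

```text
time_s: 11.52
tool_pos: [0.4858, -0.2437, 0.1767]
tool_rot: [1.0, -0.0, 0.001, 0.002]
force: [0.4, 0.3, -0.5]
width: 0.0
```

Request:
{"api": "move_arm", "payload": {
  "targets": [
    {"x":0,"y":0,"z":0,"ax":0,"ay":0,"az":0},
    {"x":0,"y":0,"z":0,"ax":0,"ay":0,"az":0}
  ],
  "gripper": 0
}}

```text
time_s: 11.78
tool_pos: [0.486, -0.2432, 0.1772]
tool_rot: [1.0, -0.001, 0.002, 0.002]
force: [-0.1, -0.0, 0.2]
width: 0.0158
```

```bash
python3 - <<'E'
from h import *
s=ctrl.state();c=cam("wrist");cv2.imwrite("pics/wrist9.png",c[0][:,:,::-1]);np.save("w9.npy",c[3])
for n in ["scene","side"]:
    d=cam(n); cv2.imwrite(f"pics/{n}9.png",d[0][:,:,::-1])
print(s["tool_pos"],s["force"],R.from_quat(s["tool_rot"]).as_matrix().round(3))
print(proj(c,(.4855,-.2415,.03)),proj(c,(.4855,-.2415,.015)))
E
```

```text
[ 0.48604503 -0.24324282  0.17722761] [-0.14956189 -0.01988061  0.21959455] [[ 1.    -0.001  0.003]
 [-0.001 -1.    -0.003]
 [ 0.003  0.003 -1.   ]]
[253.83599715 187.53073926] [253.88320366 182.77726061]
```

View pics/wrist9.png

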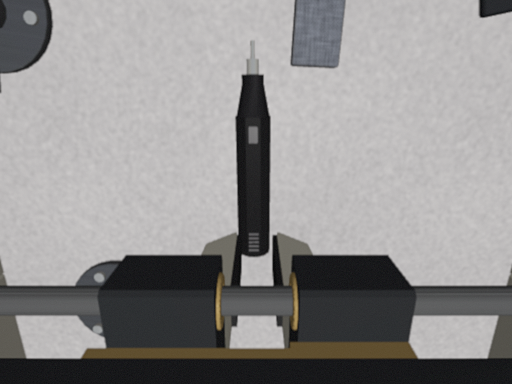

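View pics/side9.png

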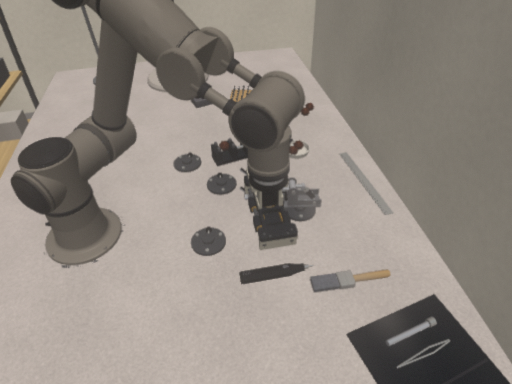

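```bash
python3 - <<'E'
from h import *
c=cam("wrist")
for uv,z in [((253,117),.022),((253.5,117),.03),((254,254),.015),((254,254),.008),((254,235),.03),((236,180),.015),((270,180),.015),((237,120),.015),((269.5,120),.015),((238,240),.015),((270,240),.015)]: print(uv,z,plane(c,uv,z).round(4))
E
```

```text
(253, 117) 0.022 [ 0.5455 -0.2406  0.022 ]
(253.5, 117) 0.03 [ 0.5462 -0.241   0.03  ]
(254, 254) 0.015 [ 0.4133 -0.2413  0.015 ]
(254, 254) 0.008 [ 0.4096 -0.2412  0.008 ]
(254, 235) 0.03 [ 0.4406 -0.2413  0.03  ]
(236, 180) 0.015 [ 0.4886 -0.2249  0.015 ]
(270, 180) 0.015 [ 0.4885 -0.256   0.015 ]
(237, 120) 0.015 [ 0.5424 -0.2267  0.015 ]
(269.5, 120) 0.015 [ 0.5424 -0.2548  0.015 ]
(238, 240) 0.015 [ 0.4284 -0.2258  0.015 ]
(270, 240) 0.015 [ 0.4283 -0.2568  0.015 ]
```

Request:
{"api": "move_arm", "payload": {
  "targets": [
    {"x":-0.1,"y":0.05,"z":0,"ax":0,"ay":0,"az":0},
    {"x":-0.1,"y":0.05,"z":-0.3,"ax":0,"ay":0,"az":0},
    {"x":-0.1,"y":0.05,"z":-0.6,"ax":0,"ay":0,"az":0},
    {"x":-0.1,"y":0.05,"z":-0.9,"ax":0,"ay":0,"az":0},
    {"x":-0.1,"y":0.05,"z":-1.3,"ax":0,"ay":0,"az":0},
    {"x":-0.1,"y":0.05,"z":-1.7,"ax":0,"ay":0,"az":0},
    {"x":-0.1,"y":0.05,"z":-2.1,"ax":0,"ay":0,"az":0},
    {"x":-0.1,"y":0.05,"z":-2.4,"ax":0,"ay":0,"az":0}
  ],
  "gripper": 0
}}

```text
time_s: 12.98
tool_pos: [0.4822, -0.2407, 0.0806]
tool_rot: [1.0, 0.0, 0.002, 0.002]
force: [0.0, -0.2, -0.1]
width: 0.0918
```

```bash
python3 - <<'E'
from h import *
s=ctrl.state();c=cam("wrist");cv2.imwrite("pics/wrist10.png",c[0][:,:,::-1])
d=cam("scene");cv2.imwrite("pics/scene10.png",cv2.resize(d[0][:,:,::-1][60:260,100:300],None,fx=2.9,fy=2.9))
print(s["tool_pos"],s["width"])
E
```

```text
[ 0.4821735  -0.24066608  0.0805687 ] 0.09182076346254231
```

View pics/wrist10.png

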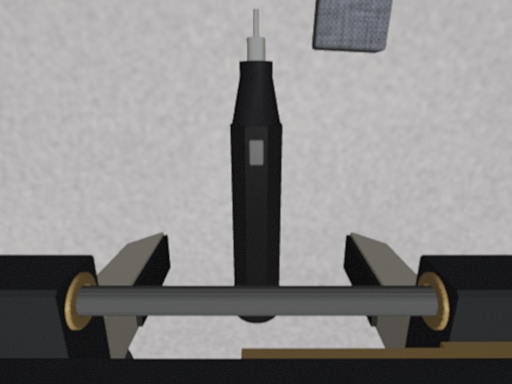

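View pics/scene10.png

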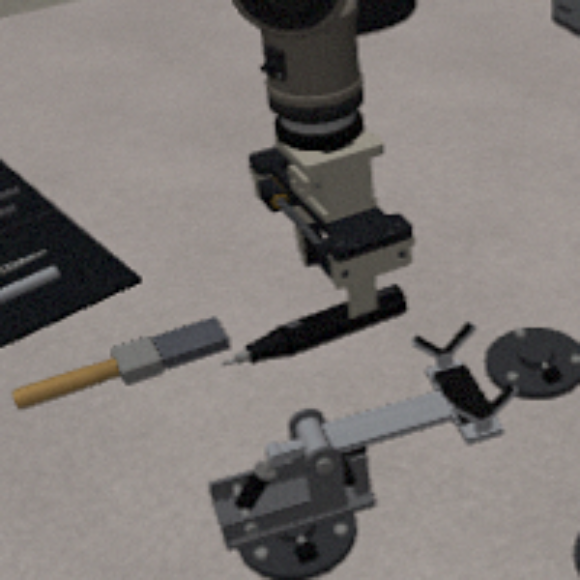

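```bash
python3 - <<'E'
from h import *
c=cam("wrist")
for uv,z in [((256,124),.03),((256,124),.022),((231,125),.015),((282,125),.015),((256,321),.015),((256,321),.01),((256,9),.015),((256.5,180),.03)]: print(uv,z,plane(c,uv,z).round(4))
E
```

```text
(256, 124) 0.03 [ 0.5461 -0.2401  0.03  ]
(256, 124) 0.022 [ 0.5452 -0.2402  0.022 ]
(231, 125) 0.015 [ 0.5439 -0.2257  0.015 ]
(282, 125) 0.015 [ 0.5439 -0.2553  0.015 ]
(256, 321) 0.015 [ 0.4076 -0.2403  0.015 ]
(256, 321) 0.01 [ 0.4036 -0.2403  0.01  ]
(256, 9) 0.015 [ 0.6042 -0.2401  0.015 ]
(256.5, 180) 0.03 [ 0.5149 -0.2404  0.03  ]
```

Request:
{"api": "move_arm", "payload": {
  "targets": [
    {"x":0.02,"y":0,"z":-0.4,"ax":0,"ay":0,"az":0},
    {"x":0.02,"y":0,"z":-0.8,"ax":0,"ay":0,"az":0},
    {"x":0.02,"y":0,"z":-1.1,"ax":0,"ay":0,"az":0},
    {"x":0.02,"y":0,"z":-1.3,"ax":0,"ay":0,"az":0},
    {"x":0.02,"y":0,"z":-1.3,"ax":0,"ay":0,"az":0}
  ]
}}

```text
time_s: 13.75
tool_pos: [0.4826, -0.2405, 0.0285]
tool_rot: [1.0, 0.0, 0.001, 0.002]
force: [0.6, -0.5, -0.4]
width: 0.0914
```

Request:
{"api": "move_arm", "payload": {
  "targets": [
    {"x":0,"y":0,"z":0,"ax":0,"ay":0,"az":0},
    {"x":0,"y":0,"z":0,"ax":0,"ay":0,"az":0},
    {"x":0,"y":0,"z":0,"ax":0,"ay":0,"az":0},
    {"x":0,"y":0,"z":0,"ax":0,"ay":0,"az":0},
    {"x":0,"y":0,"z":0,"ax":0,"ay":0,"az":0},
    {"x":0,"y":0,"z":0,"ax":0,"ay":0,"az":0},
    {"x":0,"y":0,"z":0,"ax":0,"ay":0,"az":0},
    {"x":0,"y":0,"z":0,"ax":0,"ay":0,"az":0}
  ],
  "gripper": 255,
  "squeeze": 20
}}

```text
time_s: 14.75
tool_pos: [0.4827, -0.2405, 0.0285]
tool_rot: [1.0, 0.0, 0.001, 0.002]
force: [-0.4, 0.5, -0.2]
width: 0.0297
```

Request:
{"api": "move_arm", "payload": {
  "targets": [
    {"x":0,"y":0,"z":0.5,"ax":0,"ay":0,"az":0},
    {"x":0,"y":0,"z":1.5,"ax":0,"ay":0,"az":0},
    {"x":0,"y":0,"z":2.7,"ax":0,"ay":0,"az":0},
    {"x":0,"y":0,"z":3.9,"ax":0,"ay":0,"az":1},
    {"x":0,"y":0,"z":5.0,"ax":0,"ay":0,"az":2},
    {"x":0,"y":0,"z":5.4,"ax":0,"ay":0,"az":3.2},
    {"x":0,"y":0,"z":5.4,"ax":0,"ay":0,"az":4.4}
  ]
}}

```text
time_s: 15.62
tool_pos: [0.483, -0.2407, 0.246]
tool_rot: [0.952, 0.305, 0.002, 0.002]
force: [-0.3, 0.6, -1.7]
width: 0.03
```

```bash
python3 - <<'E'
from h import *
s=ctrl.state()
print(s["tool_pos"],s["width"],s["force"],np.degrees(2*np.arctan2(s["tool_rot"][1],s["tool_rot"][0])))
E
```

```text
[ 0.48301815 -0.24067814  0.24597459] 0.03002535340141117 [-0.29966873  0.61522661 -1.65732607] 35.54974434521556
```

Request:
{"api": "move_arm", "payload": {
  "targets": [
    {"x":0,"y":0.6,"z":0,"ax":0,"ay":0,"az":1.2},
    {"x":0,"y":1.5,"z":0,"ax":0,"ay":0,"az":2.4},
    {"x":0,"y":2.4,"z":0,"ax":0,"ay":0,"az":3.6},
    {"x":0,"y":3.3,"z":0,"ax":0,"ay":0,"az":4.8},
    {"x":0.05,"y":4.2,"z":0,"ax":0,"ay":0,"az":5.6},
    {"x":0.07,"y":5.0,"z":0,"ax":0,"ay":0,"az":5.6},
    {"x":0.07,"y":5.6,"z":0,"ax":0,"ay":0,"az":5.6},
    {"x":0.07,"y":5.9,"z":0,"ax":0,"ay":0,"az":5.6}
  ]
}}

```text
time_s: 16.62
tool_pos: [0.4854, -0.0035, 0.2457]
tool_rot: [0.764, 0.646, 0.003, 0.001]
force: [1.0, 0.4, -1.3]
width: 0.0299
```

Request:
{"api": "move_arm", "payload": {
  "targets": [
    {"x":0,"y":0,"z":0,"ax":0,"ay":0,"az":0},
    {"x":0,"y":0,"z":0,"ax":0,"ay":0,"az":0}
  ]
}}

```text
time_s: 16.88
tool_pos: [0.4854, -0.0042, 0.2456]
tool_rot: [0.764, 0.645, 0.003, 0.001]
force: [0.4, -0.3, -1.7]
width: 0.0301
```

```bash
python3 - <<'E'
from h import *
s=ctrl.state();M=R.from_quat(s["tool_rot"]).as_matrix()
print(s["tool_pos"],s["width"],s["force"],np.degrees(2*np.arctan2(s["tool_rot"][1],s["tool_rot"][0])),M.round(3))
c=cam("wrist");cv2.imwrite("pics/wrist11.png",c[0][:,:,::-1])
d=cam("scene");cv2.imwrite("pics/scene11.png",cv2.resize(d[0][:,:,::-1][60:260,140:340],None,fx=2.9,fy=2.9))
d=cam("side");cv2.imwrite("pics/side11.png",cv2.resize(d[0][:,:,::-1][60:240,180:340],None,fx=3.2,fy=3.2))
E
```

```text
[ 0.48539811 -0.00418971  0.24555177] 0.030082133547648684 [ 0.3828466  -0.31367192 -1.74626931] 80.40102867785528 [[ 0.167  0.986  0.005]
 [ 0.986 -0.167  0.002]
 [ 0.003  0.005 -1.   ]]
```

View pics/wrist11.png

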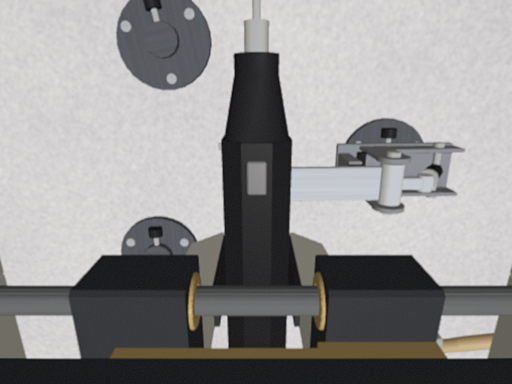

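View pics/scene11.png

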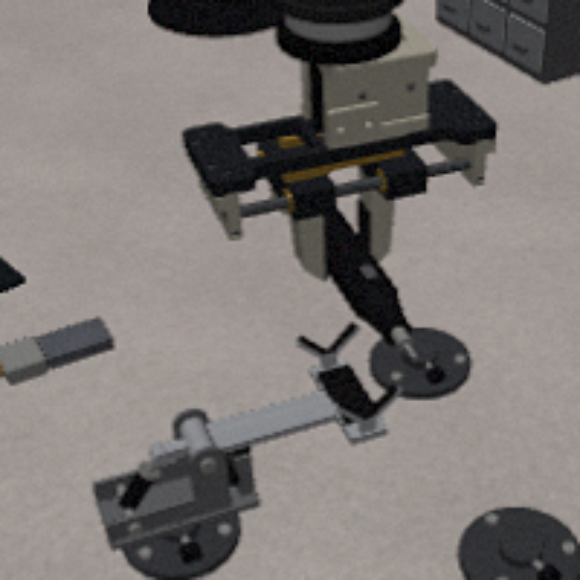

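View pics/side11.png

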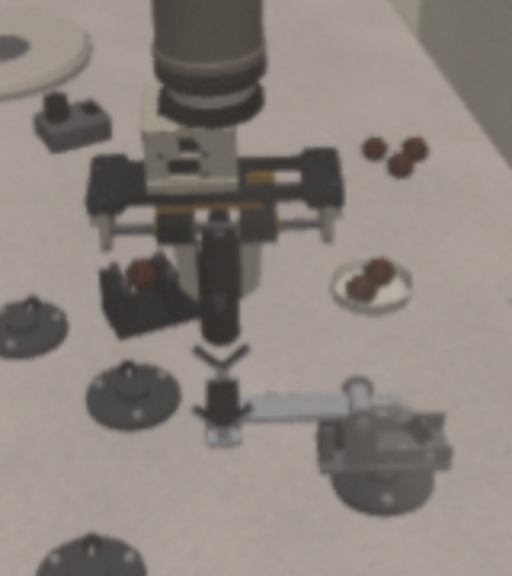

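```bash
python3 - <<'E'
from h import *
for n,(a,b,c_,d_) in {"scene":(165,215,235,285),"side":(160,215,225,275)}.items():
    d=cam(n);cv2.imwrite(f"pics/{n}12.png",cv2.resize(d[0][:,:,::-1][a:b,c_:d_],None,fx=10,fy=10,interpolation=cv2.INTER_CUBIC))
E
```

```text
(no output)
```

View pics/scene12.png

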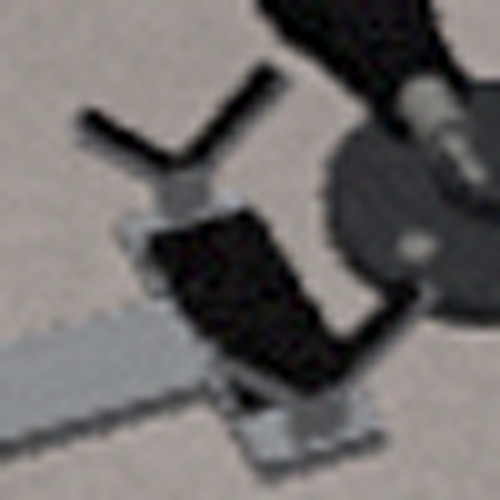

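View pics/side12.png

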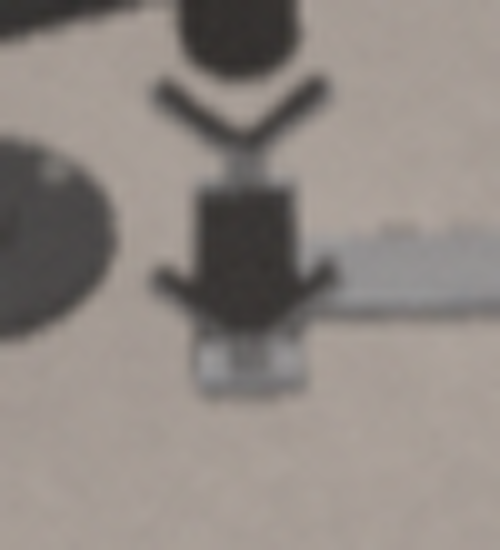

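```bash
python3 - <<'E'
from h import *
sc=cam("scene");sd=cam("side")
A=lambda u,v:(u/10+235-.45,v/10+165-.45)
B=lambda u,v:(u/10+225-.45,v/10+160-.45)
T=[]
for a,b in [((275,72),(160,275)),((85,115),(330,268)),((418,290),(160,88)),((218,352),(320,82))]:
    X,r=tri((sc,A(*a)),(sd,B(*b)));T.append(X);print(X.round(4),r)
T=np.array(T);print(T.mean(0)); y=(T[2]+T[3]-T[0]-T[1])/2;print(y,np.degrees(np.arctan2(y[1],y[0])));x=(T[1]+T[3]-T[0]-T[2])/2;print(x,np.degrees(np.arctan2(x[1],x[0])))
E
```

```text
[ 0.4563 -0.0396  0.1317] [np.float64(0.4), np.float64(0.4)]
[ 0.501  -0.0477  0.1329] [np.float64(0.6), np.float64(0.6)]
[0.4692 0.0399 0.1314] [np.float64(0.6), np.float64(0.6)]
[0.5143 0.0335 0.1308] [np.float64(1.0), np.float64(1.0)]
[ 0.48519643 -0.00348529  0.1317028 ]
[ 0.01312464  0.08032588 -0.00117608] 80.72030561816216
[ 0.0449334  -0.00729131  0.00035617] -9.217002751085833
```

Request:
{"api": "move_arm", "payload": {
  "targets": [
    {"x":0,"y":0.01,"z":-0.5,"ax":0,"ay":0,"az":0},
    {"x":0,"y":0.01,"z":-1.0,"ax":0,"ay":0,"az":0},
    {"x":0,"y":0.01,"z":-1.5,"ax":0,"ay":0,"az":0},
    {"x":0,"y":0.01,"z":-1.9,"ax":0,"ay":0,"az":0},
    {"x":0,"y":0.01,"z":-2.1,"ax":0,"ay":0,"az":0},
    {"x":0,"y":0.01,"z":-2.25,"ax":0,"ay":0,"az":0},
    {"x":0,"y":0.01,"z":-2.25,"ax":0,"ay":0,"az":0}
  ]
}}

```text
time_s: 18.1
tool_pos: [0.4855, -0.0035, 0.1557]
tool_rot: [0.764, 0.645, 0.003, 0.001]
force: [-0.5, 0.1, -2.0]
width: 0.0298
```

Request:
{"api": "move_arm", "payload": {
  "targets": [
    {"x":0,"y":0,"z":-0.05,"ax":0,"ay":0,"az":0},
    {"x":0,"y":0,"z":-0.05,"ax":0,"ay":0,"az":0}
  ]
}}

```text
time_s: 18.35
tool_pos: [0.4856, -0.0036, 0.1539]
tool_rot: [0.764, 0.645, 0.003, 0.001]
force: [0.2, -0.5, -2.2]
width: 0.0297
```

```bash
python3 - <<'E'
from h import *
s=ctrl.state();print(s["tool_pos"],s["force"])
d=cam("scene");cv2.imwrite("pics/scene13.png",cv2.resize(d[0][:,:,::-1][100:240,180:320],None,fx=4.2,fy=4.2))
d=cam("side");cv2.imwrite("pics/side13.png",cv2.resize(d[0][:,:,::-1][100:230,190:320],None,fx=4.5,fy=4.5))
E
```

```text
[ 0.48558325 -0.00355713  0.15389813] [ 0.15840526 -0.45148215 -2.22527628]
```

View pics/scene13.png

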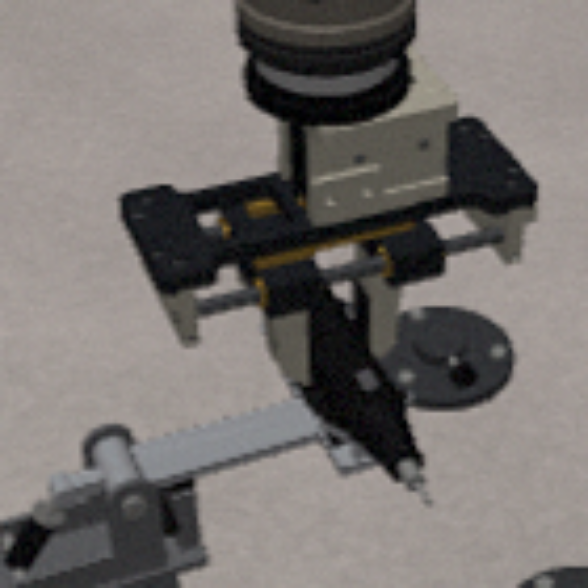

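View pics/side13.png

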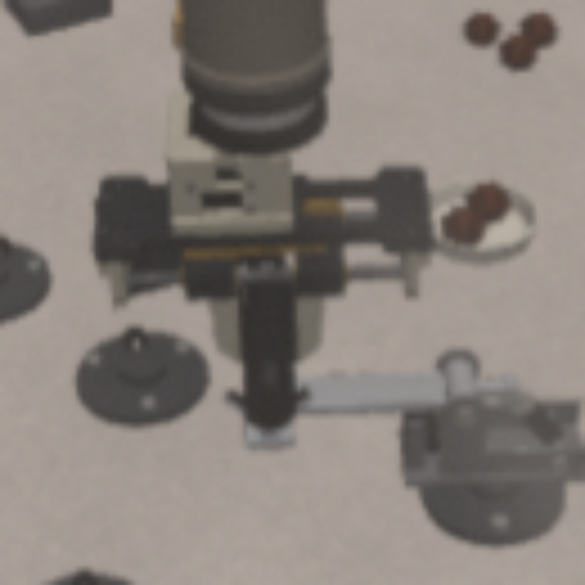

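The handpiece is centred in the forks' mouths: side view axis at column 268, prongs at about 235 and 303. No contact yet. Lowering in small steps.

Request:
{"api": "move_arm", "payload": {
  "targets": [
    {"x":0,"y":0,"z":-0.05,"ax":0,"ay":0,"az":0},
    {"x":0,"y":0,"z":-0.08,"ax":0,"ay":0,"az":0},
    {"x":0,"y":0,"z":-0.08,"ax":0,"ay":0,"az":0}
  ]
}}

```text
time_s: 18.82
tool_pos: [0.4855, -0.0035, 0.1506]
tool_rot: [0.764, 0.645, 0.003, 0.001]
force: [-0.9, 0.2, -2.8]
width: 0.0299
```

Request:
{"api": "move_arm", "payload": {
  "targets": [
    {"x":0,"y":0,"z":-0.025,"ax":0,"ay":0,"az":0},
    {"x":0,"y":0,"z":-0.025,"ax":0,"ay":0,"az":0}
  ]
}}

```text
time_s: 19.08
tool_pos: [0.4855, -0.0035, 0.1495]
tool_rot: [0.764, 0.645, 0.003, 0.001]
force: [0.5, 0.2, -2.4]
width: 0.0294
```

Request:
{"api": "move_arm", "payload": {
  "targets": [
    {"x":0,"y":0,"z":-0.02,"ax":0,"ay":0,"az":0},
    {"x":0,"y":0,"z":-0.02,"ax":0,"ay":0,"az":0}
  ]
}}

```text
time_s: 19.32
tool_pos: [0.4855, -0.0035, 0.1492]
tool_rot: [0.764, 0.645, 0.003, 0.001]
force: [-3.0, -0.2, 3.9]
width: 0.0297
```

Request:
{"api": "move_arm", "payload": {
  "targets": [
    {"x":-0.005,"y":0,"z":0.0,"ax":0,"ay":0,"az":0},
    {"x":-0.005,"y":0,"z":0.0,"ax":0,"ay":0,"az":0}
  ]
}}

```text
time_s: 19.58
tool_pos: [0.4853, -0.0035, 0.1491]
tool_rot: [0.764, 0.645, 0.003, 0.001]
force: [-0.2, 0.4, -0.8]
width: 0.0299
```

```bash
python3 - <<'E'
from h import *
s=ctrl.state();print(s["tool_pos"],s["force"])
d=cam("side");cv2.imwrite("pics/side14.png",cv2.resize(d[0][:,:,::-1][140:220,210:290],None,fx=7,fy=7,interpolation=cv2.INTER_CUBIC))
d=cam("scene");cv2.imwrite("pics/scene14.png",cv2.resize(d[0][:,:,::-1][140:240,220:320],None,fx=5.5,fy=5.5,interpolation=cv2.INTER_CUBIC))
E
```

```text
[ 0.48534182 -0.00352576  0.14914193] [-0.22808617  0.44432962 -0.82800068]
```

View pics/side14.png

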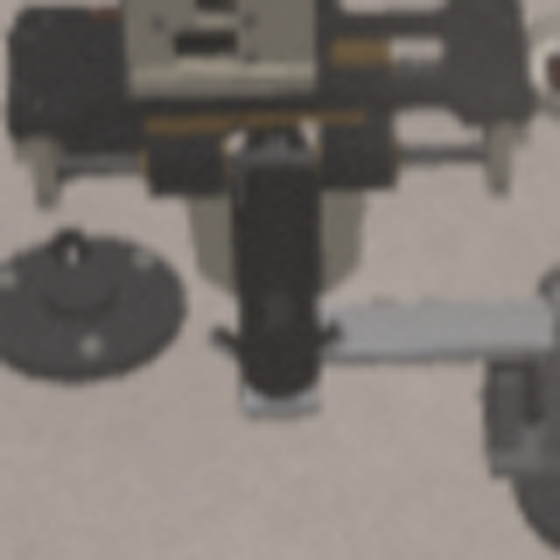

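View pics/scene14.png

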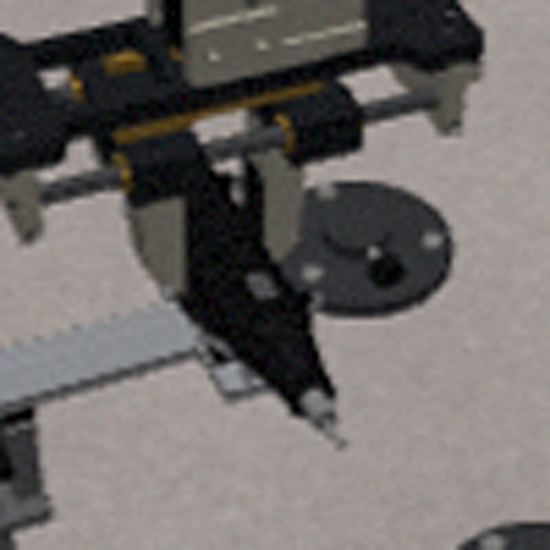

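Request:
{"api": "move_arm", "payload": {
  "targets": [
    {"x":-0.015,"y":0.002,"z":-0.01,"ax":0,"ay":0,"az":0},
    {"x":-0.015,"y":0.002,"z":-0.01,"ax":0,"ay":0,"az":0}
  ]
}}

```text
time_s: 19.92
tool_pos: [0.4846, -0.0034, 0.1485]
tool_rot: [0.764, 0.645, 0.003, 0.001]
force: [0.1, 1.4, -0.3]
width: 0.03
```

Request:
{"api": "move_arm", "payload": {
  "targets": [
    {"x":-0.005,"y":0,"z":-0.015,"ax":0,"ay":0,"az":0},
    {"x":-0.005,"y":0,"z":-0.015,"ax":0,"ay":0,"az":0}
  ]
}}

```text
time_s: 20.18
tool_pos: [0.4844, -0.0034, 0.1482]
tool_rot: [0.764, 0.645, 0.003, 0.001]
force: [-2.1, 1.0, 3.7]
width: 0.0299
```

Request:
{"api": "move_arm", "payload": {
  "targets": [
    {"x":-0.004,"y":0,"z":0,"ax":0,"ay":0,"az":0},
    {"x":-0.004,"y":0,"z":0,"ax":0,"ay":0,"az":0}
  ]
}}

```text
time_s: 20.42
tool_pos: [0.4844, -0.0034, 0.1482]
tool_rot: [0.764, 0.645, 0.003, 0.001]
force: [-0.7, -0.7, 2.9]
width: 0.0297
```

Request:
{"api": "move_arm", "payload": {
  "targets": [
    {"x":0,"y":0,"z":0,"ax":0,"ay":0,"az":0},
    {"x":0,"y":0,"z":0,"ax":0,"ay":0,"az":0},
    {"x":0,"y":0,"z":0,"ax":0,"ay":0,"az":0},
    {"x":0,"y":0,"z":0,"ax":0,"ay":0,"az":0},
    {"x":0,"y":0,"z":0,"ax":0,"ay":0,"az":0}
  ],
  "gripper": 80
}}

```text
time_s: 21.05
tool_pos: [0.4844, -0.0034, 0.1482]
tool_rot: [0.764, 0.645, 0.003, 0.001]
force: [-0.9, 0.1, 0.9]
width: 0.0626
```

```bash
python3 - <<'E'
from h import *
s=ctrl.state();print(s["tool_pos"],s["force"],s["width"])
d=cam("side");cv2.imwrite("pics/side15.png",cv2.resize(d[0][:,:,::-1][140:220,210:290],None,fx=7,fy=7,interpolation=cv2.INTER_CUBIC))
d=cam("scene");cv2.imwrite("pics/scene15.png",cv2.resize(d[0][:,:,::-1][140:240,220:320],None,fx=5.5,fy=5.5,interpolation=cv2.INTER_CUBIC))
E
```

```text
[ 0.48441645 -0.0034295   0.14819163] [-0.88566916  0.06115497  0.93531244] 0.06255921270318822
```

View pics/side15.png

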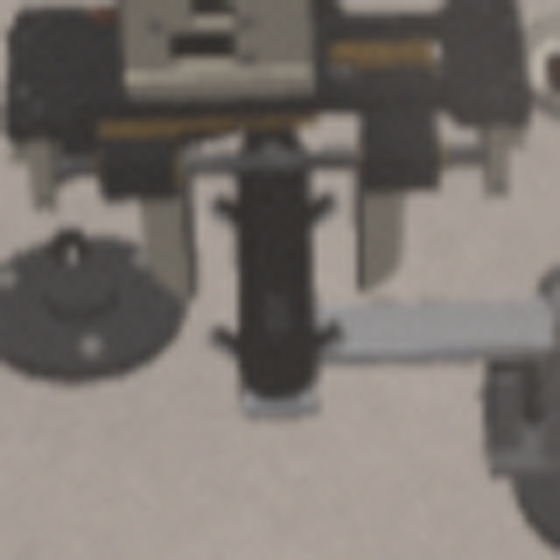

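View pics/scene15.png

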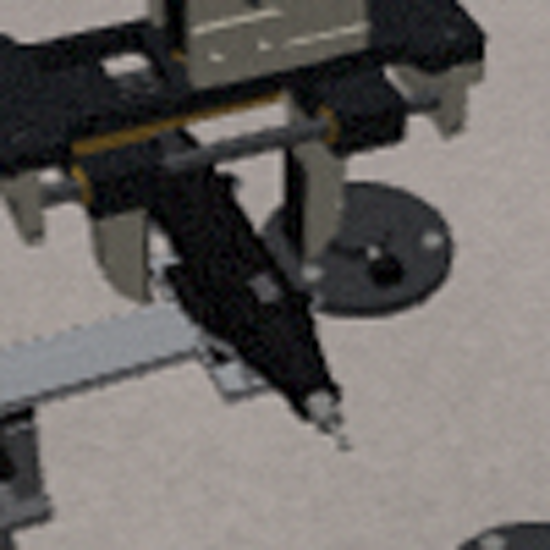

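Released: the handpiece lies in both forks (prong pairs at rows 205 and 338 of the side crop), and the fingers are clear on each side. Retreating straight up.

Request:
{"api": "move_arm", "payload": {
  "targets": [
    {"x":0,"y":0,"z":0.3,"ax":0,"ay":0,"az":0},
    {"x":0,"y":0,"z":0.8,"ax":0,"ay":0,"az":0},
    {"x":0,"y":0,"z":1.5,"ax":0,"ay":0,"az":0},
    {"x":0,"y":0,"z":2.4,"ax":0,"ay":0,"az":0},
    {"x":0,"y":0,"z":3.2,"ax":0,"ay":0,"az":0},
    {"x":0,"y":0,"z":3.6,"ax":0,"ay":0,"az":0},
    {"x":0,"y":0,"z":3.6,"ax":0,"ay":0,"az":0}
  ]
}}

```text
time_s: 22.02
tool_pos: [0.4849, -0.0035, 0.294]
tool_rot: [0.764, 0.645, 0.004, 0.002]
force: [0.4, 0.5, 0.1]
width: 0.0628
```

```bash
python3 - <<'E'
from h import *
s=ctrl.state();print(s["time_s"],s["tool_pos"],s["force"],s["width"])
for n in ("side","scene"):
  d=cam(n);cv2.imwrite(f"pics/{n}16.png",d[0][:,:,::-1])
E
```

```text
22.025 [ 0.48489117 -0.00346569  0.29401122] [0.35928157 0.52006484 0.06554726] 0.06283369990682312
```

View pics/side16.png

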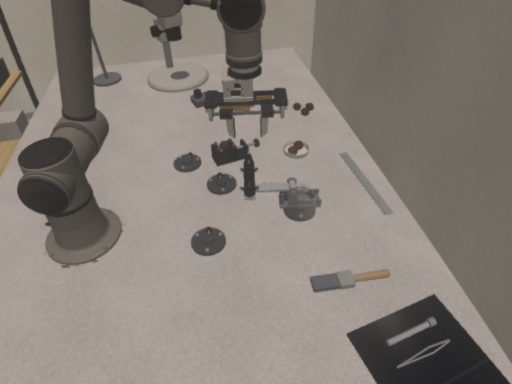

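View pics/scene16.png

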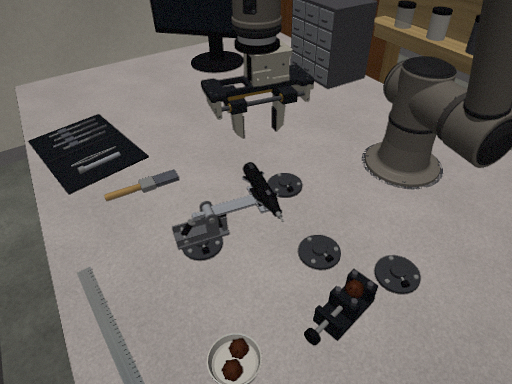

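The handpiece lies across both forks with the arm down and the gripper clear. Vise, dish and brush sit at the same pixels as at the start, so I'm handing in.

```bash
python3 -c "
from rig import ctrl
print(ctrl.finish_job())"
```

```text
the job is handed in; nothing more can be done
None
```

The cradle is down on its stop, it has been leaned on, and the handpiece lies across both V-forks. I handed the job in at about 22 s.

- **Push:** I pushed the arm over by its tread, with readings up to about 10 N, until it snapped down.
- **Lean:** I leaned on the tread with 9–10 N for about 1.7 s. There was also 3–4 N of sideways force, which still kept the total well below 20 N.
- **Placing:** I gripped the handpiece at 20 N and lowered it into the forks, with a net push of no more than about 4 N on the tool. It first touched about 1 mm off-centre, so I shifted it about 1 mm before letting go.

**Last checks:** The final pictures show the arm level and the handpiece in both forks with the gripper clear above. The vise, dish and brush look unmoved by eye. Force readings came only at the end of each move, so a brief peak between readings would not show.

**Disagreement:** My first estimate of the tread's place, taken with the cradle parked, was about 5 mm off along the arm. I re-measured with the arm down before leaning. The touch on the tread put its face at about 104 mm, which means the column is clamped about 4 mm above nominal.

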